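# Click the set counter round to the arrow

## Robot

A 7-joint arm with a two-finger parallel gripper is mounted at the origin on the work surface. World frame = base frame: x ahead of the robot, y to its left, z up, the work surface at z = 0. Lengths are in mm, angles in rad, forces in N, time in s.
With the tool pointing down it reaches from about 400 to 875 mm from the base axis. Payload 4.4 kg.
Tool frame: the origin (TCP) lies at the very end of the fingers, on their centre line; the grasp point (between the pads) lies 19 mm behind it; z points along the fingers, y is the direction in which the jaws open and shut (so a half turn about z gives the same grasp; the last joint's range is limited). The gripper opens to 85 mm and grips with 20 to 120 N. Pads are 22 mm wide; open, the fingers measure 114 mm over their backs; the gripper's body (76 mm by 85 mm) begins 54 mm behind the grasp point. The pads swing forward as they close: fully open they stand 13 mm farther back than shut.
Start: joints at [-1.193, 0.628, 0.038, 1.517, -0.027, 0.996, -0.02], TCP at [279.073, 587.057, 231.313] pointing down, gripper open.
Joint ranges: [-3.06, 3.06], [-0.37, 2.12], [-1.25, 1.32], [0.18, 2.47], [-1.1, 4.24], [0.23, 1.98], [-2.94, 2.94]. Speed limits (rad/s): [2.57, 2.57, 3.14, 3.14, 3.14, 3.14, 3.14].

## Interface

Orientations are given as [roll, pitch, yaw] about the fixed x, y, z axes, in that order (R = Rz(yaw) Ry(pitch) Rx(roll)).
In Python, from cell import read_state, get_image, calibration, finish_job gives the robot as it stands. The module is installed in compiled form; this text tells all that it offers.
- The arm moves only by the tool apply_moves, never from a script. Its argument "increments" is a list of rows, each an object of numbers: "tx", "ty", "tz": the shift along the world's x, y, z in m; "rx", "ry", "rz": the turn, a rotation vector about the world's x, y, z in units of 5 degrees (1.0 is 5 degrees); "claw": the finger opening in m, from 0 to 0.0854. In form: [{"tx": .., "ty": .., "tz": .., "rx": .., "ry": .., "rz": .., "claw": ..}, ...]. A call has 1 to 12 rows; each row is the pose to reach, as a shift and turn from the pose commanded when the call began; what a row does not reach only later rows make up. A row lasts 1/10 s, in which the tool goes at most 50 mm and 8.59 degrees, less where a joint would pass 70% of its speed; a pose out of reach is approached as far as the arm can. A call with a gripper value outside its range is refused whole. The fingers move at their own pace and stop on an object; the grip force is fixed at half the most. Time passes only in rows, so rows that repeat a pose let the fingers close. It gives the time, the measured TCP pose, the force and the opening at its end, in the units of the state.
- read_state(): the state, without advancing time (a new reading comes with each control period).
- get_image(name): name is "scene" or "top" or "wrist"; returns the picture (400x640x3 uint8, red, green, blue); there is no depth.
- calibration(name): a dict with "camera_matrix" (3x3 intrinsics, pixels), "origin" and "attitude" of the camera in the world. Camera axes: x right, y up, looking along -z (the intrinsics and any distortion apply to the point x, -y, -z); pixel columns grow to the right and rows downward; lengths in mm; the calibration is good to about 2 mm. A picture is of the moment at which its call begins: read the wrist's pose just before it. calibration takes no time and is no camera call; for the wrist camera it gives the pose at the moment of the call.
- finish_job(): hands the job in, once; it reports no verdict.
The state is a dict: "clock": time; "qpos": joint angles; "qd": joint speeds; "tau": joint torques, N m; "eef_pos": TCP position; "tool_rot": TCP orientation; "force": force on the tool from outside, world axes, zero at the start; "torque": the same for the moment, N m; "width": finger opening in mm.
Only numpy, scipy, OpenCV 4.12 (cv2) and the standard library are available. Lean on these libraries where they do the work, as an engineer would, in place of code of your own. Each camera call takes 0.05 s, during which the arm holds its last target. There are 200 camera calls.

## Task

Keep the workout's set counter up to date: with a closed fingertip, flick the teeth of its flat thumbwheel counter-clockwise (seen from above), click by click, until the orange tooth points at the white arrow on the base. Let the wheel settle one click short, then give it the single last click; it must never click past the arrow. Only push the wheel, pick nothing up, and leave the other things on the crate where they stand.

Things in the scene. Friction and masses are not known exactly. Their poses are not given: they have to be found in the camera images.
- counter: set counter, fixed on the wooden step crate's top: black round base 160 mm across, 18 mm high; origin at the centre of its underside (on the crate's top, 120 mm above the rubber tiles), z up on the wheel's axis. The white arrow lies at the rim on its -x side, pointing inward; a curved white arrow on its +x side shows the counter-clockwise direction. Yaw varies
- hub (a point): point on the flat thumbwheel's upright axis, 34 mm above the crate's top, at mid-height of the wheel. The wheel: grey disc 72 mm across with 8 straight radial teeth (one orange, seven white) 45 degrees apart, 6 mm wide, reaching out to 58 mm radius; disc and teeth are 16 mm thick, 26 to 42 mm above the crate's top, 8 mm clear of the base
- arrow (a point): the white arrow on the base's top face, 66 mm from the axis on the base's -x side
- orange_tip (a point): outer end of the wheel's orange tooth, 58 mm from the axis, at mid-height of the tooth; over the arrow when the joint reads 0. At joint value q this tooth lies at angle q + pi about z from the base's +x axis. It starts two to five clicks short of the arrow (joint near -1.57, -2.36, -3.14 or -3.93)
- wheel (a joint): angle of the thumbwheel, rad, grows counter-clockwise seen from above; 0 = orange tooth at the arrow. Clicks into rest at every multiple of 0.785 (45 degrees): pushed on by more than half a step (0.39) it snaps to the next click by itself, pushed less it springs back. Turning takes about 1.5 N at the teeth. Stops at -4.5 and 1.6 prevent a full turn
- crate: fixed wooden step crate 400 x 700 x 120 mm (x, y, z), origin under its centre on the tiles; its flat top is 120 mm above the tiles
- phone_stand: loose orange plastic phone stand, 85 x 70 mm, 97 mm high, origin at the centre of its underside; leave alone
- collar: loose black iron spring collar, ring 62 mm across, 22 mm high with two short prongs reaching 56 mm from its centre, origin at the centre of its underside; leave alone
- tumbler: loose clear acrylic tumbler, 74 mm across, 95 mm high, origin at the centre of its underside; leave alone
- ball: loose purple massage ball, 64 mm across, fixed on a round rubber foot 60 mm across; 68 mm high in all; origin at the centre of the underside; leave alone
- dumbbell: loose small blue dumbbell, 130 mm long along its x, 50 mm high, origin under its centre; leave alone
- lamp: white desk lamp fixed on the crate, foot 100 mm across, about 305 mm high, head leaning to its -x; origin at the centre of its underside; leave alone

How it is judged (in metres and radians):
On the way, in this order (a step that is already met when the one before it is completed fails the run):
1. the wheel rests one click short of the arrow (value of joint wheel between -0.935 and -0.635 rad and velocity of joint wheel between -0.3 and 0.3 rad/s), for 0.2 s.
2. the orange tooth points at the arrow (value of joint wheel between -0.15 and 0.15 rad and velocity of joint wheel between -0.3 and 0.3 rad/s), for 0.2 s.
At the end, for the whole second after the job is handed in: the wheel rests in the click at the arrow (within 0.15 rad) and every loose thing is within 15 mm of where it stood (all of step 2 and distance of each of phone_stand, collar, tumbler, ball, dumbbell from where it was at the start of the episode below 0.015 m); the robot touches nothing.
It fails at once if the wheel is clicked on past the arrow (value of joint wheel above 0.47 rad).
It fails at once if a loose thing on the crate is lifted, carried or pushed more than 15 mm (distance of any of phone_stand, collar, tumbler, ball, dumbbell from where it was at the start of the episode above 0.015 m).
It also fails if it takes over 69 s, if anything falls off the work surface, if the arm or the gripper's body presses on something with over 40 N, if the wrist force passes 120 N, or if a joint passes its speed limit or range.

## Working session

There is one attempt and no reset: what is moved stays moved. The work goes in short steps, Python scripts to look and compute and a tool call to move; the robot and the scene stay as the last step left them, time stands still between calls to the robot, and variables do not carry over. Pictures are saved under pics/ and viewed, about 8 in all and at most 12, crops included, and the job is handed in when it is done.

Besides the shell and the picture viewer there is one more tool, called after "Request:" by a JSON object that holds its "name" and its "arguments", one argument or row to a line. apply_moves: Moves the arm, as the interface text tells. Its arguments: {"type":"object","properties":{"increments":{"type":"array"}},"required":["increments"]}

```bash
mkdir -p pics; python3 - <<'E'
from cell import *
import cv2
for n in("scene","top"):
    cv2.imwrite(f"pics/{n}0.png",get_image(n)[:,:,::-1]); c=calibration(n); print(n,c)
s=read_state(); print(s)
E
```

```text
scene {'camera_matrix': array([[415.25546626,   0.        , 320.05958054],
       [  0.        , 415.25546626, 199.08430817],
       [  0.        ,   0.        ,   1.        ]]), 'origin': array([1161.38820048, -494.08729323,  641.69465834]), 'attitude': array([ 0.96662939, -0.01584595,  0.85997645])}
top {'camera_matrix': array([[443.88456198,   0.        , 313.69798938],
       [  0.        , 443.88456198, 200.87573541],
       [  0.        ,   0.        ,   1.        ]]), 'origin': array([ 370.15824487,   -4.03499172, 1152.15446217]), 'attitude': array([ 0.21249807, -0.00179003, -1.4403895 ])}
{'clock': 0.1, 'qpos': array([-1.19280671,  0.62928336,  0.03846955,  1.51825051, -0.02700426,
        0.99628428, -0.01998404]), 'qd': array([-8.82053321e-05, -9.80924475e-04,  2.31054559e-03, -3.75215903e-03,
        7.74333537e-04, -3.29525456e-03,  7.79879069e-05]), 'tau': array([ 2.54639948e-03, -5.64531791e+01,  1.23015549e+00, -1.93973333e+01,
        1.12161494e-02,  5.36556967e-03, -1.31272465e-06]), 'eef_pos': array([278.83607199, 586.54782557, 230.46781664]), 'tool_rot': array([-3.13988607e+00,  2.92805360e-05,  2.69779704e+00]), 'force': array([-0.38471725,  0.25181969,  0.00073454]), 'torque': array([ 0.01182908,  0.0099543 , -0.05427617]), 'width': 85.53037706267759}
```

View pics/top0.png

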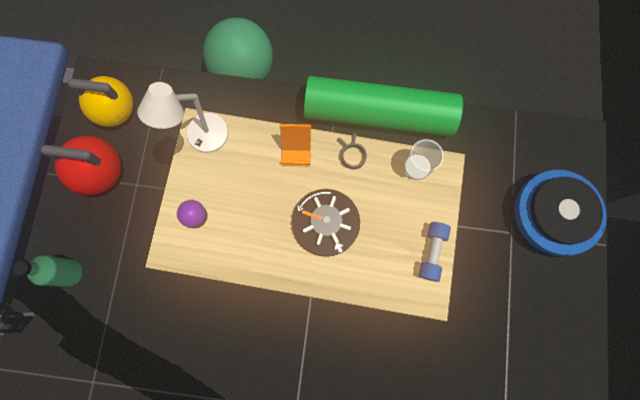

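View pics/scene0.png

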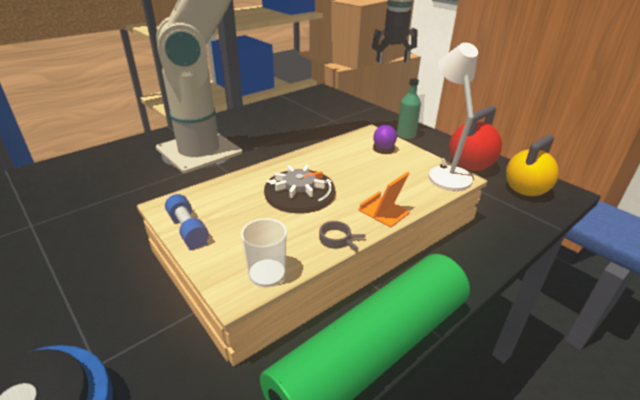

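The top picture shows the wheel hub at about (326,220), the arrow at (338,247) and the orange tooth at (303,213). That puts the orange tooth about 3 clicks short. The loose things are well clear on the crate. Next I fit this precisely.

```bash
cat > h.py <<'E'
import numpy as np, cv2
from scipy.spatial.transform import Rotation as R
from cell import *
def cam(n):
    c=calibration(n); return c["camera_matrix"],np.array(c["origin"]),R.from_euler("xyz",c["attitude"]).as_matrix()
def back(n,u,v,z):
    K,o,M=cam(n); d=M@(np.diag([1,-1,-1])@np.linalg.solve(K,[u,v,1.])); return o+d*(z-o[2])/d[2]
def proj(n,P):
    K,o,M=cam(n); p=K@(np.diag([1,-1,-1])@(M.T@(np.asarray(P,float)-o))); return p[:2]/p[2]
def rect(n,img,c,z,r=100,s=3):  # metric view of plane z: world x up, y left, s px/mm
    q=[c+np.array(a) for a in ([r,r],[r,-r],[-r,-r],[-r,r])]
    src=np.float32([proj(n,[*p,z]) for p in q]); w=2*r*s
    return cv2.warpPerspective(img,cv2.getPerspectiveTransform(src,np.float32([[0,0],[w,0],[w,w],[0,w]])),(w,w),flags=cv2.INTER_CUBIC)
E
python3 - <<'E'
from h import *
im=cv2.imread("pics/top0.png")
h=back("top",326,220,162)[:2]; print("hub~",h)
for n,u,v,z in [("orange",303,213,162),("arrow",338,247,138),("ball",191,213,155),("stand",296,146,120),("collar",352,155,131),("dumb",435,252,145),("tumb",418,167,120),("lampfoot",207,132,120),("lamphead",160,100,400)]: print(n,back("top",u,v,z)[:2].round())
hsv=cv2.cvtColor(im,cv2.COLOR_BGR2HSV); 
roi=np.zeros(im.shape[:2],np.uint8); roi[190:260,285:365]=1
om=((hsv[...,0]<20)&(hsv[...,1]>170)&(hsv[...,2]>120)&(roi>0)); v,u=np.nonzero(om); print(len(u),u.mean(),v.mean())
a=rect("top",im,h,162,85,3); b=rect("top",im,h,138,85,3)
cv2.imwrite("pics/r0.png",cv2.resize(np.hstack([a,b]),(800,400)))
E
```

```text
hub~ [541.97306599 -11.34303505]
orange [551.  42.]
arrow [488. -46.]
ball [519. 296.]
stand [722.  84.]
collar [713. -54.]
dumb [ 504. -265.]
tumb [ 707. -216.]
lampfoot [729. 306.]
lamphead [681. 318.]
52 309.90384615384613 214.15384615384616
```

View pics/r0.png

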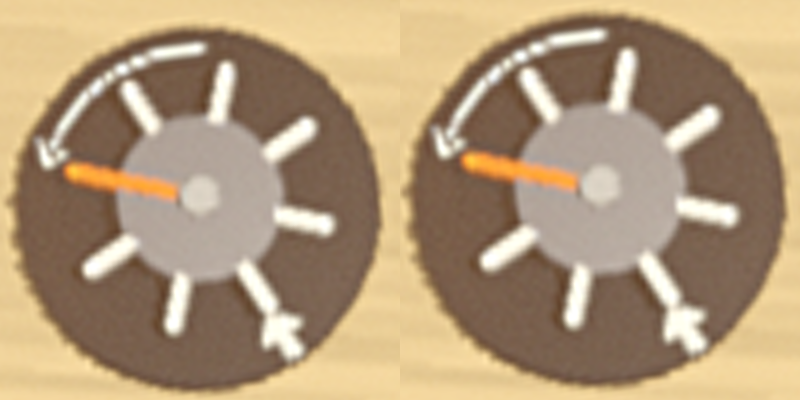

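The hub is at about (543,-11), the orange tooth at 80° and the arrow at 215°, so the joint is near -2.36 (3 clicks). The teeth lie at about 80+45k degrees. I'll use the closed finger as a gear pin: enter the gap at 147°, then swing 45° about the hub per click, with the tool turning along. First move: close the gripper and travel above the gap.

Request:
{"name": "apply_moves", "arguments": {
  "increments": [
    {"tx":0.015,"ty":-0.04,"tz":0.01,"rz":-1.5,"claw":0},
    {"tx":0.03,"ty":-0.08,"tz":0.02,"rz":-3,"claw":0},
    {"tx":0.045,"ty":-0.12,"tz":0.02,"rz":-4.5,"claw":0},
    {"tx":0.06,"ty":-0.16,"tz":0.02,"rz":-6,"claw":0},
    {"tx":0.075,"ty":-0.2,"tz":0.02,"rz":-7.5,"claw":0},
    {"tx":0.09,"ty":-0.24,"tz":0.02,"rz":-9,"claw":0},
    {"tx":0.105,"ty":-0.28,"tz":0.02,"rz":-10.5,"claw":0},
    {"tx":0.12,"ty":-0.32,"tz":0.02,"rz":-12,"claw":0},
    {"tx":0.135,"ty":-0.36,"tz":0.02,"rz":-13.5,"claw":0},
    {"tx":0.15,"ty":-0.4,"tz":0.02,"rz":-15,"claw":0},
    {"tx":0.15,"ty":-0.4,"tz":0.02,"rz":-15,"claw":0},
    {"tx":0.15,"ty":-0.4,"tz":0.02,"rz":-15,"claw":0}
  ]
}}

```text
$.increments[0]: bad value
```

Request:
{"name": "apply_moves", "arguments": {
  "increments": [
    {"tx":0.015,"ty":-0.04,"tz":0.01,"rx":0.0,"ry":0.0,"rz":-1.5,"claw":0.0},
    {"tx":0.03,"ty":-0.08,"tz":0.02,"rx":0.0,"ry":0.0,"rz":-3.0,"claw":0.0},
    {"tx":0.045,"ty":-0.12,"tz":0.02,"rx":0.0,"ry":0.0,"rz":-4.5,"claw":0.0},
    {"tx":0.06,"ty":-0.16,"tz":0.02,"rx":0.0,"ry":0.0,"rz":-6.0,"claw":0.0},
    {"tx":0.075,"ty":-0.2,"tz":0.02,"rx":0.0,"ry":0.0,"rz":-7.5,"claw":0.0},
    {"tx":0.09,"ty":-0.24,"tz":0.02,"rx":0.0,"ry":0.0,"rz":-9.0,"claw":0.0},
    {"tx":0.105,"ty":-0.28,"tz":0.02,"rx":0.0,"ry":0.0,"rz":-10.5,"claw":0.0},
    {"tx":0.12,"ty":-0.32,"tz":0.02,"rx":0.0,"ry":0.0,"rz":-12.0,"claw":0.0},
    {"tx":0.135,"ty":-0.36,"tz":0.02,"rx":0.0,"ry":0.0,"rz":-13.5,"claw":0.0},
    {"tx":0.15,"ty":-0.4,"tz":0.02,"rx":0.0,"ry":0.0,"rz":-15.0,"claw":0.0},
    {"tx":0.15,"ty":-0.4,"tz":0.02,"rx":0.0,"ry":0.0,"rz":-15.0,"claw":0.0}
  ]
}}

```text
clock: 1.2
eef_pos: [430.8, 180.8, 251.6]
tool_rot: [3.14, 0.003, 1.377]
force: [-0.3, 0.2, 0.9]
width: -0.3
```

Request:
{"name": "apply_moves", "arguments": {
  "increments": [
    {"tx":0.015,"ty":-0.04,"tz":0.0,"rx":0.0,"ry":0.0,"rz":-1.1,"claw":0.0},
    {"tx":0.03,"ty":-0.08,"tz":-0.01,"rx":0.0,"ry":0.0,"rz":-2.2,"claw":0.0},
    {"tx":0.046,"ty":-0.12,"tz":-0.03,"rx":0.0,"ry":0.0,"rz":-3.3,"claw":0.0},
    {"tx":0.062,"ty":-0.1645,"tz":-0.06,"rx":0.0,"ry":0.0,"rz":-4.46,"claw":0.0},
    {"tx":0.062,"ty":-0.1645,"tz":-0.07,"rx":0.0,"ry":0.0,"rz":-4.46,"claw":0.0},
    {"tx":0.062,"ty":-0.1645,"tz":-0.07,"rx":0.0,"ry":0.0,"rz":-4.46,"claw":0.0},
    {"tx":0.062,"ty":-0.1645,"tz":-0.07,"rx":0.0,"ry":0.0,"rz":-4.46,"claw":0.0}
  ]
}}

```text
clock: 1.9
eef_pos: [490.6, 24.1, 181.2]
tool_rot: [-3.14, -0.0, 1.002]
force: [0.3, 0.1, -0.8]
width: 0.2
```

```bash
python3 - <<'E'
from h import *
s=read_state(); print(s["eef_pos"],s["tool_rot"],s["qpos"].round(2))
w=get_image("wrist")[:,:,::-1]; sc=get_image("scene")[:,:,::-1]
p=proj("scene",[543,-11,154]); u,v=p.astype(int); print(p, proj("wrist",[543,-11,162]),proj("wrist",s["eef_pos"]))
c=cv2.resize(sc[v-80:v+50,u-65:u+65],(500,500),interpolation=cv2.INTER_CUBIC)
cv2.imwrite("pics/w1.png",np.vstack([cv2.resize(np.ascontiguousarray(w),(480,300)),np.zeros((0,480,3),np.uint8)]) if 0 else np.hstack([c,cv2.resize(np.ascontiguousarray(w[:, :]),(300,188)) if 0 else cv2.copyMakeBorder(cv2.resize(np.ascontiguousarray(w[:,160:480]),(300,375)),0,125,0,0,cv2.BORDER_CONSTANT)]))
E
```

```text
[490.63697957  24.13701907 181.20791595] [-3.13997385e+00 -2.20865104e-04  1.00202588e+00] [-0.44  0.52  0.49  2.01 -0.37  0.7  -0.28]
[299.74294987 179.05948077] [426.79980363 251.86885247] [318.57523184 265.81969247]
```

View pics/w1.png

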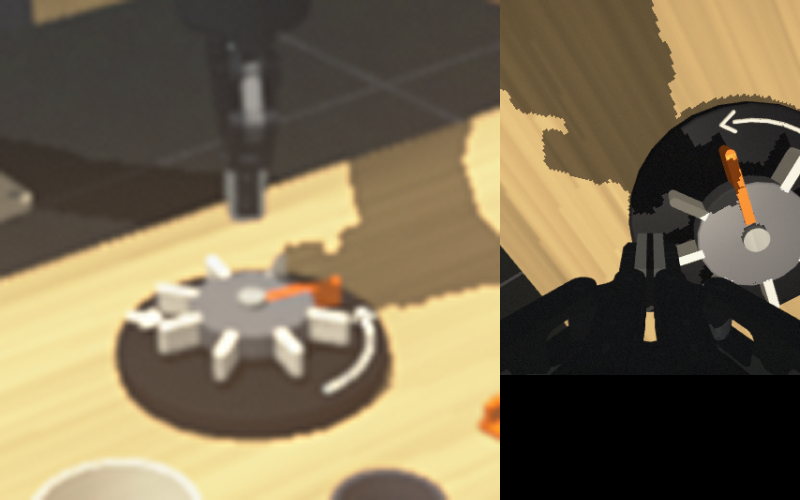

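The left panel (scene crop) shows the tip hanging over the gap. In the wrist view the tip at (652,235) sits between two teeth at (690,205) and (690,255). The tip is about 22 mm wide tangentially and about 20 mm radially. Move in slightly to r≈58 and descend.

Request:
{"name": "apply_moves", "arguments": {
  "increments": [
    {"tx":0.0036,"ty":-0.0038,"tz":0.0,"rx":0.0,"ry":0.0,"rz":0.0,"claw":0.0},
    {"tx":0.0036,"ty":-0.0038,"tz":0.0,"rx":0.0,"ry":0.0,"rz":0.0,"claw":0.0},
    {"tx":0.0036,"ty":-0.0038,"tz":-0.008,"rx":0.0,"ry":0.0,"rz":0.0,"claw":0.0},
    {"tx":0.0036,"ty":-0.0038,"tz":-0.016,"rx":0.0,"ry":0.0,"rz":0.0,"claw":0.0},
    {"tx":0.0036,"ty":-0.0038,"tz":-0.022,"rx":0.0,"ry":0.0,"rz":0.0,"claw":0.0},
    {"tx":0.0036,"ty":-0.0038,"tz":-0.028,"rx":0.0,"ry":0.0,"rz":0.0,"claw":0.0},
    {"tx":0.0036,"ty":-0.0038,"tz":-0.031,"rx":0.0,"ry":0.0,"rz":0.0,"claw":0.0},
    {"tx":0.0036,"ty":-0.0038,"tz":-0.031,"rx":0.0,"ry":0.0,"rz":0.0,"claw":0.0}
  ]
}}

```text
clock: 2.8
eef_pos: [494.3, 18.6, 149.7]
tool_rot: [-3.141, 0.001, 0.999]
force: [0.0, -1.1, 0.1]
width: 0.2
```

```bash
cat > plan.py <<'E'
import sys; from h import *
# row targets (from measured pose) to stand at radius r, polar angle a about the hub, tool turned along
s=read_state(); p=s["eef_pos"]; H=np.array([543.,-11.]); d=p[:2]-H
print("pos",p.round(1),"r %.1f ang %.1f yaw %.1f F"%(np.hypot(*d),np.degrees(np.arctan2(d[1],d[0]))%360,np.degrees(s["tool_rot"][2])),s["force"].round(1))
r,a1=map(float,sys.argv[1:3]); a0=float(sys.argv[3]); N=int(sys.argv[4])
c0=H+r*np.array([np.cos(np.radians(a0)),np.sin(np.radians(a0))])
for a in np.linspace(a0,a1,N+1)[1:]:
    t=H+r*np.array([np.cos(np.radians(a)),np.sin(np.radians(a))])-c0
    print((t/1000).round(4),"rz",round((a-a0)/5,2))
E
python3 plan.py 58 192.3 147.3 9
python3 - <<'E'
from h import *
sc=get_image("scene")[:,:,::-1]; w=get_image("wrist")[:,:,::-1]
c=cv2.resize(sc[120:220,235:365],(520,400),interpolation=cv2.INTER_CUBIC)
d=cv2.resize(np.ascontiguousarray(w[180:380,250:390]),(280,400))
cv2.imwrite("pics/w2.png",np.hstack([c,d]))
E
```

```text
pos [494.3  18.6 149.7] r 57.0 ang 148.7 yaw 57.3 F [ 0.  -1.1  0.1]
[-0.0025 -0.0044] rz 1.0
[-0.0047 -0.009 ] rz 2.0
[-0.0064 -0.0137] rz 3.0
[-0.0078 -0.0186] rz 4.0
[-0.0087 -0.0236] rz 5.0
[-0.0091 -0.0286] rz 6.0
[-0.0091 -0.0337] rz 7.0
[-0.0087 -0.0387] rz 8.0
[-0.0079 -0.0437] rz 9.0
```

View pics/w2.png

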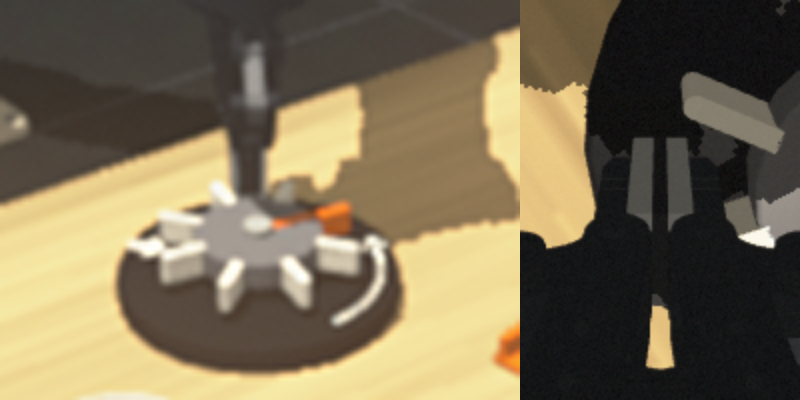

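The finger is down in the gap behind the tooth at (222,190) in the scene crop, with no contact force. First swing of 45°.

Request:
{"name": "apply_moves", "arguments": {
  "increments": [
    {"tx":-0.0025,"ty":-0.0044,"tz":0.0,"rx":0.0,"ry":0.0,"rz":1.0,"claw":0.0},
    {"tx":-0.0047,"ty":-0.009,"tz":0.0,"rx":0.0,"ry":0.0,"rz":2.0,"claw":0.0},
    {"tx":-0.0064,"ty":-0.0137,"tz":0.0,"rx":0.0,"ry":0.0,"rz":3.0,"claw":0.0},
    {"tx":-0.0078,"ty":-0.0186,"tz":0.0,"rx":0.0,"ry":0.0,"rz":4.0,"claw":0.0},
    {"tx":-0.0087,"ty":-0.0236,"tz":0.0,"rx":0.0,"ry":0.0,"rz":5.0,"claw":0.0},
    {"tx":-0.0091,"ty":-0.0286,"tz":0.0,"rx":0.0,"ry":0.0,"rz":6.0,"claw":0.0},
    {"tx":-0.0091,"ty":-0.0337,"tz":0.0,"rx":0.0,"ry":0.0,"rz":7.0,"claw":0.0},
    {"tx":-0.0087,"ty":-0.0387,"tz":0.0,"rx":0.0,"ry":0.0,"rz":8.0,"claw":0.0},
    {"tx":-0.0079,"ty":-0.0437,"tz":0.0,"rx":0.0,"ry":0.0,"rz":9.0,"claw":0.0},
    {"tx":-0.0079,"ty":-0.0437,"tz":0.0,"rx":0.0,"ry":0.0,"rz":9.0,"claw":0.0},
    {"tx":-0.0079,"ty":-0.0437,"tz":0.0,"rx":0.0,"ry":0.0,"rz":9.0,"claw":0.0},
    {"tx":-0.0079,"ty":-0.0437,"tz":0.0,"rx":0.0,"ry":0.0,"rz":9.0,"claw":0.0}
  ]
}}

```text
clock: 4.1
eef_pos: [486.8, -24.6, 150.4]
tool_rot: [3.141, -0.0, 1.784]
force: [0.4, -0.3, 1.0]
width: 0.2
```

```bash
python3 plan.py 58 237.3 192.3 9
python3 - <<'E'
from h import *
sc=get_image("scene")[:,:,::-1]; w=get_image("wrist")[:,:,::-1]
c=cv2.resize(sc[120:220,235:365],(520,400),interpolation=cv2.INTER_CUBIC)
d=cv2.resize(np.ascontiguousarray(w[180:380,250:390]),(280,400))
cv2.imwrite("pics/w3.png",np.hstack([c,d]))
E
```

```text
pos [486.8 -24.6 150.4] r 57.8 ang 193.7 yaw 102.2 F [ 0.4 -0.3  1. ]
[ 0.0013 -0.0049] rz 1.0
[ 0.003  -0.0097] rz 2.0
[ 0.0051 -0.0142] rz 3.0
[ 0.0076 -0.0186] rz 4.0
[ 0.0105 -0.0228] rz 5.0
[ 0.0138 -0.0267] rz 6.0
[ 0.0173 -0.0303] rz 7.0
[ 0.0212 -0.0335] rz 8.0
[ 0.0253 -0.0365] rz 9.0
```

View pics/w3.png

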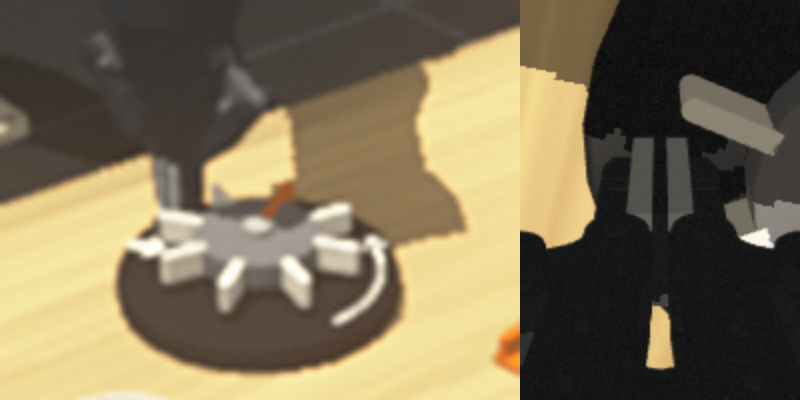

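One click done: the orange tooth is now at (282,195), the next position round, and the finger sits free in the gap. Second swing to one click short, then a settle.

Request:
{"name": "apply_moves", "arguments": {
  "increments": [
    {"tx":0.0013,"ty":-0.0049,"tz":0.0,"rx":0.0,"ry":0.0,"rz":1.0,"claw":0.0},
    {"tx":0.003,"ty":-0.0097,"tz":0.0,"rx":0.0,"ry":0.0,"rz":2.0,"claw":0.0},
    {"tx":0.0051,"ty":-0.0142,"tz":0.0,"rx":0.0,"ry":0.0,"rz":3.0,"claw":0.0},
    {"tx":0.0076,"ty":-0.0186,"tz":0.0,"rx":0.0,"ry":0.0,"rz":4.0,"claw":0.0},
    {"tx":0.0105,"ty":-0.0228,"tz":0.0,"rx":0.0,"ry":0.0,"rz":5.0,"claw":0.0},
    {"tx":0.0138,"ty":-0.0267,"tz":0.0,"rx":0.0,"ry":0.0,"rz":6.0,"claw":0.0},
    {"tx":0.0173,"ty":-0.0303,"tz":0.0,"rx":0.0,"ry":0.0,"rz":7.0,"claw":0.0},
    {"tx":0.0212,"ty":-0.0335,"tz":0.0,"rx":0.0,"ry":0.0,"rz":8.0,"claw":0.0},
    {"tx":0.0253,"ty":-0.0365,"tz":0.0,"rx":0.0,"ry":0.0,"rz":9.0,"claw":0.0},
    {"tx":0.0253,"ty":-0.0365,"tz":0.0,"rx":0.0,"ry":0.0,"rz":9.0,"claw":0.0},
    {"tx":0.0253,"ty":-0.0365,"tz":0.0,"rx":0.0,"ry":0.0,"rz":9.0,"claw":0.0},
    {"tx":0.0253,"ty":-0.0365,"tz":0.0,"rx":0.0,"ry":0.0,"rz":9.0,"claw":0.0}
  ]
}}

```text
clock: 5.4
eef_pos: [511.7, -61.1, 150.2]
tool_rot: [-3.141, -0.001, 2.569]
force: [-0.3, 0.4, 0.6]
width: -0.1
```

Request:
{"name": "apply_moves", "arguments": {
  "increments": [
    {"tx":0.0,"ty":0.0,"tz":0.0,"rx":0.0,"ry":0.0,"rz":0.0,"claw":0.0},
    {"tx":0.0,"ty":0.0,"tz":0.0,"rx":0.0,"ry":0.0,"rz":0.0,"claw":0.0},
    {"tx":0.0,"ty":0.0,"tz":0.0,"rx":0.0,"ry":0.0,"rz":0.0,"claw":0.0},
    {"tx":0.0,"ty":0.0,"tz":0.0,"rx":0.0,"ry":0.0,"rz":0.0,"claw":0.0},
    {"tx":0.0,"ty":0.0,"tz":0.0,"rx":0.0,"ry":0.0,"rz":0.0,"claw":0.0}
  ]
}}

```text
clock: 5.9
eef_pos: [512.1, -61.4, 150.3]
tool_rot: [3.142, -0.0, 2.57]
force: [0.2, 0.6, -0.5]
width: 0.3
```

```bash
python3 plan.py 58 282.3 237.3 9
python3 - <<'E'
from h import *
sc=get_image("scene")[:,:,::-1]; w=get_image("wrist")[:,:,::-1]
c=cv2.resize(sc[120:220,235:365],(520,400),interpolation=cv2.INTER_CUBIC)
d=cv2.resize(np.ascontiguousarray(w[180:380,250:390]),(280,400))
cv2.imwrite("pics/w4.png",np.hstack([c,d]))
E
```

```text
pos [512.1 -61.4 150.3] r 59.1 ang 238.5 yaw 147.3 F [ 0.2  0.6 -0.5]
[ 0.0044 -0.0025] rz 1.0
[ 0.009  -0.0047] rz 2.0
[ 0.0137 -0.0064] rz 3.0
[ 0.0186 -0.0078] rz 4.0
[ 0.0236 -0.0087] rz 5.0
[ 0.0286 -0.0091] rz 6.0
[ 0.0337 -0.0091] rz 7.0
[ 0.0387 -0.0087] rz 8.0
[ 0.0437 -0.0079] rz 9.0
```

View pics/w4.png

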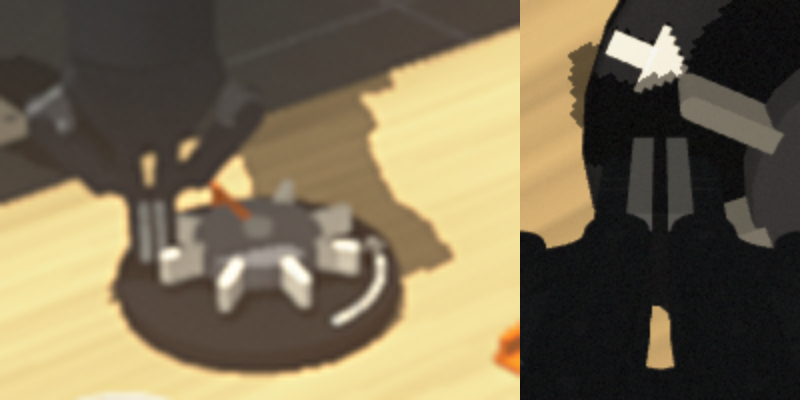

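The wheel is at rest one click short: the orange tooth is at (225,197), and a white tooth is in line with the arrow in the wrist view. Last click.

Request:
{"name": "apply_moves", "arguments": {
  "increments": [
    {"tx":0.0044,"ty":-0.0025,"tz":0.0,"rx":0.0,"ry":0.0,"rz":1.0,"claw":0.0},
    {"tx":0.009,"ty":-0.0047,"tz":0.0,"rx":0.0,"ry":0.0,"rz":2.0,"claw":0.0},
    {"tx":0.0137,"ty":-0.0064,"tz":0.0,"rx":0.0,"ry":0.0,"rz":3.0,"claw":0.0},
    {"tx":0.0186,"ty":-0.0078,"tz":0.0,"rx":0.0,"ry":0.0,"rz":4.0,"claw":0.0},
    {"tx":0.0236,"ty":-0.0087,"tz":0.0,"rx":0.0,"ry":0.0,"rz":5.0,"claw":0.0},
    {"tx":0.0286,"ty":-0.0091,"tz":0.0,"rx":0.0,"ry":0.0,"rz":6.0,"claw":0.0},
    {"tx":0.0337,"ty":-0.0091,"tz":0.0,"rx":0.0,"ry":0.0,"rz":7.0,"claw":0.0},
    {"tx":0.0387,"ty":-0.0087,"tz":0.0,"rx":0.0,"ry":0.0,"rz":8.0,"claw":0.0},
    {"tx":0.0427,"ty":-0.0081,"tz":0.0,"rx":0.0,"ry":0.0,"rz":8.8,"claw":0.0},
    {"tx":0.0427,"ty":-0.0081,"tz":0.0,"rx":0.0,"ry":0.0,"rz":8.8,"claw":0.0},
    {"tx":0.0427,"ty":-0.0081,"tz":0.0,"rx":0.0,"ry":0.0,"rz":8.8,"claw":0.0},
    {"tx":0.0427,"ty":-0.0081,"tz":0.0,"rx":0.0,"ry":0.0,"rz":8.8,"claw":0.0}
  ]
}}

```text
clock: 7.2
eef_pos: [554.4, -69.6, 150.2]
tool_rot: [-3.142, -0.001, -2.946]
force: [0.5, 0.4, 0.3]
width: 0.1
```

Request:
{"name": "apply_moves", "arguments": {
  "increments": [
    {"tx":0.0,"ty":0.0,"tz":0.0,"rx":0.0,"ry":0.0,"rz":0.0,"claw":0.0},
    {"tx":0.0,"ty":0.0,"tz":0.0,"rx":0.0,"ry":0.0,"rz":0.0,"claw":0.0},
    {"tx":0.0,"ty":0.0,"tz":0.0,"rx":0.0,"ry":0.0,"rz":0.0,"claw":0.0},
    {"tx":0.0,"ty":0.0,"tz":0.01,"rx":0.0,"ry":0.0,"rz":0.0,"claw":0.0},
    {"tx":0.0,"ty":0.0,"tz":0.03,"rx":0.0,"ry":0.0,"rz":0.0,"claw":0.0},
    {"tx":0.0,"ty":0.0,"tz":0.06,"rx":0.0,"ry":0.0,"rz":0.0,"claw":0.0},
    {"tx":0.0,"ty":0.0,"tz":0.1,"rx":0.0,"ry":0.0,"rz":0.0,"claw":0.0},
    {"tx":-0.04,"ty":0.0,"tz":0.13,"rx":0.0,"ry":0.0,"rz":0.0,"claw":0.0},
    {"tx":-0.08,"ty":0.0,"tz":0.15,"rx":0.0,"ry":0.0,"rz":0.0,"claw":0.0},
    {"tx":-0.12,"ty":0.0,"tz":0.15,"rx":0.0,"ry":0.0,"rz":0.0,"claw":0.0},
    {"tx":-0.12,"ty":0.0,"tz":0.15,"rx":0.0,"ry":0.0,"rz":0.0,"claw":0.0},
    {"tx":-0.12,"ty":0.0,"tz":0.15,"rx":0.0,"ry":0.0,"rz":0.0,"claw":0.0}
  ]
}}

```text
clock: 8.4
eef_pos: [434.7, -69.7, 301.4]
tool_rot: [-3.14, 0.002, -2.945]
force: [0.7, -0.1, -0.2]
width: -0.1
```

```bash
python3 plan.py 58 282.3 282.3 1
python3 - <<'E'
from h import *
a=get_image("top")[:,:,::-1]
b=get_image("scene")[:,:,::-1]
c=rect("top",np.ascontiguousarray(a),np.array([543,-11.]),162,85,2)
c=cv2.copyMakeBorder(c,0,60,0,0,cv2.BORDER_CONSTANT)
cv2.imwrite("pics/e.png",np.hstack([c,b[:,130:530]]))
d=cv2.absdiff(np.ascontiguousarray(b),cv2.imread("pics/scene0.png")).max(2)
for n,P,h in[("ball",[519,296,155],14),("stand",[722,84,150],20),("collar",[713,-54,131],16),("dumb",[504,-265,145],22),("tumb",[707,-216,165],30)]:
    u,v=proj("scene",P).astype(int); print(n,(u,v),"changed px",int((d[v-h:v+h,u-h:u+h]>40).sum()))
E
```

```text
pos [434.7 -69.7 301.4] r 123.2 ang 208.5 yaw -168.8 F [ 0.7 -0.1 -0.2]
[0. 0.] rz 0.0
ball (np.int64(384), np.int64(136)) changed px 0
stand (np.int64(388), np.int64(200)) changed px 0
collar (np.int64(336), np.int64(232)) changed px 0
dumb (np.int64(185), np.int64(218)) changed px 0
tumb (np.int64(264), np.int64(253)) changed px 0
```

View pics/e.png

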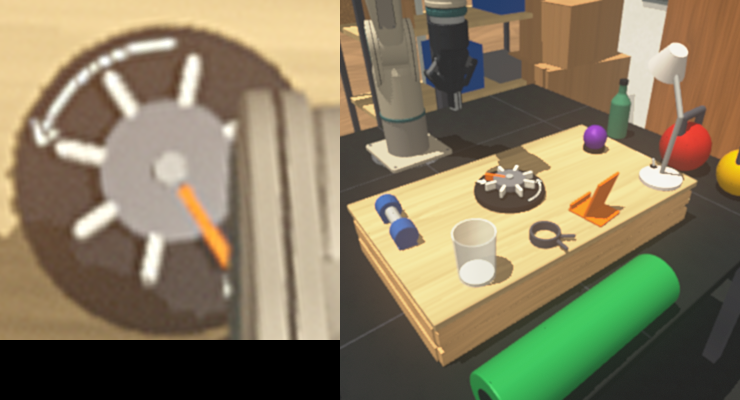

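The orange tooth runs from the hub at (170,165) towards the arrow, ending at about (225,262). That is about 210–215°, which is the arrow's direction. The other things look unchanged, and the arm is clear.

```bash
python3 -c "from cell import *; print(finish_job())"
```

```text
the job is handed in; nothing more can be done
None
```

The orange tooth now points at the white arrow, and I've handed the job in. No verdict is reported back.

- **Wheel:** It started three clicks short of the arrow. I put the closed fingertip in a gap between two teeth and swung it 45° about the hub three times, one click each. It rested for more than half a second one click short, then got the single last click.
- **Last checks:** In the final top picture the orange tooth lies at about 210–215°, and the arrow is at about 215°. The arrow tip and the end of that tooth were partly hidden by the arm, so this match rests on the visible part of the tooth.
- **Other things:** The image patches around all five loose things showed no changed pixels in the scene picture compared with the start.
- **Forces and time:** Readings after each move stayed around 1 N. The tool ended about 300 mm up, clear of everything, at 8.4 s. No check failed.

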